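# Stack up the drip coffee maker

### The job

Put the drip coffee maker together on its coaster, from the bottom up and letting go of each piece before fetching the next: stand the plain pale handleless cup upright in the middle of the coaster, set the filter pot on the cup, put the press into the pot with its bar dropped fully into the two slots of the rim, and last put the domed cover on the pot. Everything must sit fully home and upright; leave the checked cup and the low closed pot where they are.

Things in the scene. Friction and masses are not known exactly. Their poses are not given: they have to be found in the camera images.
- coaster: Flat round cork coaster, 92 mm across, 6 mm thick, fixed to the worktop. Origin: centre of its underside (on the worktop); z up.
- coffee_cup: Plain pale ceramic cup without handle, open at the top and hollow, upright: 70 mm high, 60 mm across at the rim (inside 52 mm), about 57 mm across near the foot, wall 4 mm. About 0.2 kg. Origin: centre of its underside; z up.
- filter_pot: Round steel drip-filter pot, open top, 59 mm high, 0.18 kg. From below: foot 42 mm across, 5 deep (enters the cup's mouth, 5 mm play); flange 82 across, 5 to 9 mm up (rests on the cup's rim); chamber 60 across outside, 52 inside, 9 to 59 mm up, floor at 12. Rim has two slots 13 wide, 10 deep, at +x and -x. Origin: centre of underside; z up. Seated: origin 65 mm above the cup's.
- press: Steel press, 60 mm high, 0.08 kg, standing on a plate 46 mm across; thin stem; bridge bar 57 long (x), 7 wide, 26 to 32 mm up; black flat grip 22 long (x), 10 thick (y), 32 to 60 mm up. Origin: centre of underside; z up. Bar ends drop into the pot's slots (x axes parallel, either way, within 5 degrees). Home: origin 23 mm above the pot's; with the bar on the rim, 33: the cover will not fit.
- cover: Domed round hollow steel cover, 0.12 kg, on its brim: brim 76 mm across (inside 68, 8 deep, slips over the pot's chamber with 4 mm play), dome 60 across, roof 39 mm up, black round knob 18 across, 45 to 63 mm up on a 12 mm neck. Origin: centre of the brim's underside; z up. Seated: origin 51 mm above the pot's.
- checked_cup: Bystander: squat cup with a black and white checked band, upside down, 66 mm across, 53 mm high, loose. Not part of the job; leave it. Origin: centre of its underside.
- balm_pot: Bystander: low round closed cream-coloured pot, 90 mm across, 32 mm high, loose. Not part of the job; leave it. Origin: centre of its underside.
There are look-alikes about, which are no part of the job. Leave any blue look-alike of the coffee_cup alone.

How it is judged:
On the way, in this order (a step that is already met when the one before it is completed fails the run):
1. the cup stands on the coaster, let go (horizontal distance between coffee_cup and coaster below 0.015 m and z of coffee_cup in the frame of coaster between 0.003 and 0.009 m and angle between coffee_cup's own z axis and vertical below 0.1 rad and contact force between the fingers and coffee_cup below 0.2 N and linear speed of coffee_cup below 0.03 m/s), for 0.2 s.
2. the filter pot is seated on that cup, let go (horizontal distance between coffee_cup and coaster below 0.015 m and z of coffee_cup in the frame of coaster between 0.003 and 0.009 m and angle between each of coffee_cup, filter_pot's own z axis and vertical below 0.1 rad and horizontal distance between filter_pot and coffee_cup below 0.009 m and z of filter_pot in the frame of coffee_cup between 0.062 and 0.068 m and contact force between the fingers and filter_pot below 0.2 N and linear speed of filter_pot below 0.03 m/s), for 0.2 s.
3. the press is seated with its bar in both slots of the filter pot, let go (horizontal distance between coffee_cup and coaster below 0.015 m and z of coffee_cup in the frame of coaster between 0.003 and 0.009 m and angle between each of coffee_cup, filter_pot, press's own z axis and vertical below 0.1 rad and horizontal distance between filter_pot and coffee_cup below 0.009 m and z of filter_pot in the frame of coffee_cup between 0.062 and 0.068 m and horizontal distance between press and filter_pot below 0.006 m and z of press in the frame of filter_pot between 0.02 and 0.026 m and contact force between the fingers and press below 0.2 N and linear speed of press below 0.03 m/s), for 0.2 s.
4. the cover is seated on the filter pot, let go (horizontal distance between coffee_cup and coaster below 0.015 m and z of coffee_cup in the frame of coaster between 0.003 and 0.009 m and angle between each of coffee_cup, filter_pot, press, cover's own z axis and vertical below 0.1 rad and horizontal distance between filter_pot and coffee_cup below 0.009 m and z of filter_pot in the frame of coffee_cup between 0.062 and 0.068 m and horizontal distance between press and filter_pot below 0.006 m and z of press in the frame of filter_pot between 0.02 and 0.026 m and horizontal distance between cover and filter_pot below 0.007 m and z of cover in the frame of filter_pot between 0.048 and 0.054 m and contact force between the fingers and cover below 0.2 N and linear speed of cover below 0.03 m/s), for 0.2 s.
At the end, for the whole second after the job is handed in: Cup on the coaster (centres within 15 mm); pot seated on the cup (9 mm); press home in the pot, its bar in the slots (6 mm); cover home on the pot (7 mm); each within 3 mm of its seated height and 0.1 rad of upright, let go and at rest (horizontal distance between coffee_cup and coaster below 0.015 m and z of coffee_cup in the frame of coaster between 0.003 and 0.009 m and angle between each of coffee_cup, filter_pot, press, cover's own z axis and vertical below 0.1 rad and horizontal distance between filter_pot and coffee_cup below 0.009 m and z of filter_pot in the frame of coffee_cup between 0.062 and 0.068 m and horizontal distance between press and filter_pot below 0.006 m and z of press in the frame of filter_pot between 0.02 and 0.026 m and horizontal distance between cover and filter_pot below 0.007 m and z of cover in the frame of filter_pot between 0.048 and 0.054 m and contact force between the fingers and coffee_cup below 0.2 N and contact force between the fingers and filter_pot below 0.2 N and contact force between the fingers and press below 0.2 N and contact force between the fingers and cover below 0.2 N and linear speed of each of coffee_cup, filter_pot, press, cover below 0.02 m/s and angular speed of each of coffee_cup, filter_pot, press, cover below 0.2 rad/s); the robot touches nothing.
It fails at once if the checked cup is pushed away (over 30 mm) (distance of checked_cup from where it was at the start of the episode above 0.03 m).
It fails at once if the low closed pot is pushed away (over 30 mm) (distance of balm_pot from where it was at the start of the episode above 0.03 m).
It also fails if it takes over 120 s, if anything falls off the work surface, if the arm or the gripper's body presses on something with over 40 N, if the wrist force passes 120 N, or if a joint passes its speed limit or range.

### The arm

A 6-joint arm with a two-finger parallel gripper is mounted at the origin on a cart in front of the work surface, level with it; the furniture and walls round the work are solid. World frame = base frame: x ahead of the robot, y to its left, z up, the work surface at z = 0. Lengths are in m, angles in rad, forces in N, time in s.
With the tool pointing down it reaches from about 0.425 to 0.925 m from the base axis. Payload 12.5 kg.
Tool frame: the origin (TCP) lies between the finger pads; the fingertips stand 14 mm ahead of it and the grasp point (between the pads) lies 5 mm behind it (robot.tip_reach is the distance from the TCP to the fingertips, in m); z points along the fingers, y is the line along which they close (so a half turn about z gives the same grasp; the last joint's range is limited). The gripper opens to 85 mm and grips with 20 to 120 N. Pads are 22 mm wide; open, the fingers measure 114 mm over their backs; the gripper's body (76 mm by 85 mm) begins 54 mm behind the grasp point. The pads swing forward as they close: fully open they stand 13 mm farther back than shut.
Start: joints at [-1.246, 0.491, 1.559, -0, 1.092, -0.106], TCP at [0.261, -0.568, 0.245] pointing down, gripper open.
Joint ranges: [-3.1, 3.1], [-0.84, 2.19], [0.05, 2.79], [-1.13, 4.28], [0.06, 2.93], [-2.69, 2.69]. Speed limits (rad/s): [2.22, 2.22, 2.79, 3.14, 3.14, 3.14].

### API

Orientations are given as a 3x3 rotation matrix whose columns are the frame's x, y, z axes.
In Python, from plant import robot, camera, camera_model, order gives the robot as it stands. Calls block until the motion is done:
- robot.move_pose(position, orientation): joint-space move of the TCP to a pose.
- robot.line_to(position, orientation=None, rate=0.15): straight line of the TCP; orientation=None keeps the orientation; rate is the mean speed in m/s.
- robot.set_joints(angles): joint-space move.
- robot.set_gripper(opening, effort=None): opening from 0.0 (shut) to 1.0 (fully open); effort is the grip in N (None keeps the last); returns when the fingers have stopped.
- robot.dwell(seconds).
- robot.solve_ik(position, orientation): joint angles nearest the present ones, or None.
- robot.state(): the state.
- camera(name): name is "side" or "top" or "wrist"; returns the picture (384x512x3 uint8, red, green, blue); there is no depth.
- camera_model(name): a dict with "fovy" (degrees; the focal length in pixels is half the picture's height over the tangent of half this angle, whatever the lens; pixels are square), "cx", "cy" (the principal point, pixels), "origin" and "orientation" of the camera in the world; the wrist camera has in their place "hand_eye" (4x4, takes a point from camera to tool coordinates, whose origin is the TCP and whose axes are the flange's). Camera axes: x right, y up, looking along -z (the intrinsics and any distortion apply to the point x, -y, -z); pixel columns grow to the right and rows downward; lengths in m; the calibration is good to about 2 mm. A picture is of the moment at which its call begins: read the wrist's pose just before it. camera_model takes no time and is no camera call.
A pose or a line that the arm cannot do raises robot.MotionError and nothing moves.
- order.job_done(): hands the job in; it is judged then, once.
The state is a dict: "t": time; "q": joint angles; "qd": joint speeds; "joint_efforts": joint torques, N m; "ee_pos": TCP position; "ee_rot": TCP orientation; "force": force on the tool from outside, world axes, zero at the start; "torque": the same for the moment, N m; "opening": opening from 0.0 (shut) to 1.0 (fully open); "grasp_force": force on a finger pad.
Only numpy, scipy, OpenCV 4.12 (cv2) and the standard library are available. Lean on these libraries where they do the work, as an engineer would, in place of code of your own. Each camera call takes 0.05 s, during which the arm holds its last target. There are 200 camera calls.

## Working session

There is one attempt and no reset: what is moved stays moved. The work goes in short steps, each a Python script; the robot and the scene stay as the last script left them, time stands still between calls to the robot, and variables do not carry over. Pictures are saved under pics/ and viewed, at most 16 in all, crops included, and the job is handed in when it is done.

```bash
ls; mkdir -p pics; python3 - <<'E'
from plant import robot,camera,camera_model
import cv2,numpy as np
for n in("top","side"):
    cv2.imwrite(f"pics/{n}0.png",cv2.resize(camera(n)[:,:,::-1],(800,600),interpolation=cv2.INTER_CUBIC)); 
np.set_printoptions(precision=4,suppress=True)
for n in("top","side","wrist"):print(n,camera_model(n))
print(robot.state()["t"])
E
```

```text
pics
top {'fovy': 48.85555990271948, 'cx': 258.31486531552, 'cy': 191.90758418591528, 'origin': array([0.341 , 0.019 , 1.3758]), 'orientation': array([[-0.0011,  0.9869, -0.1615],
       [-0.9999,  0.0007,  0.011 ],
       [ 0.011 ,  0.1615,  0.9868]])}
side {'fovy': 44.24586950949106, 'cx': 252.69898312869086, 'cy': 191.94846511068988, 'origin': array([0.0703, 0.2754, 1.0878]), 'orientation': array([[-0.5045,  0.7725, -0.3857],
       [-0.8634, -0.4542,  0.2196],
       [-0.0055,  0.4438,  0.8961]])}
wrist {'fovy': 58.579706846179874, 'cx': 258.5158903025612, 'cy': 192.15923621358732, 'hand_eye': array([[-0.0005,  0.9635,  0.2677,  0.0677],
       [ 1.    ,  0.0004,  0.0003,  0.    ],
       [ 0.0002,  0.2677, -0.9635, -0.1287],
       [ 0.    ,  0.    ,  0.    ,  1.    ]])}
0.1
```

View pics/top0.png

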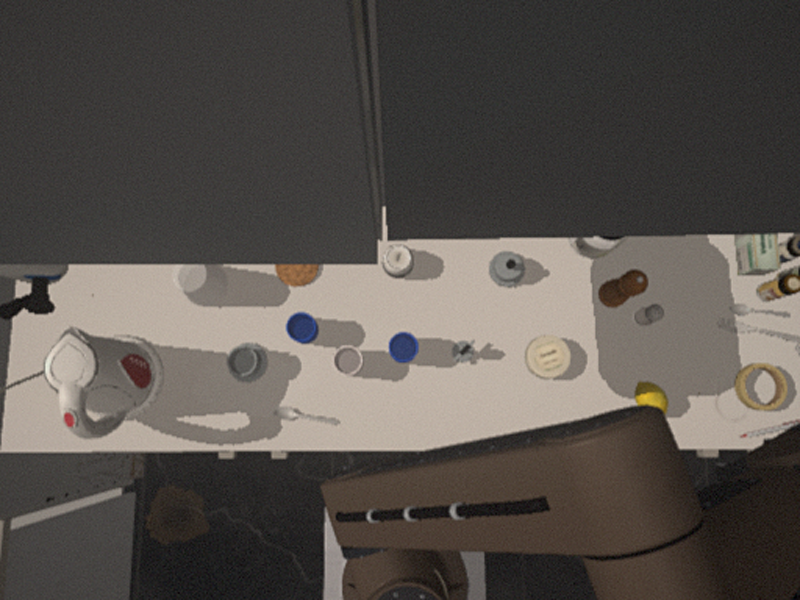

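View pics/side0.png

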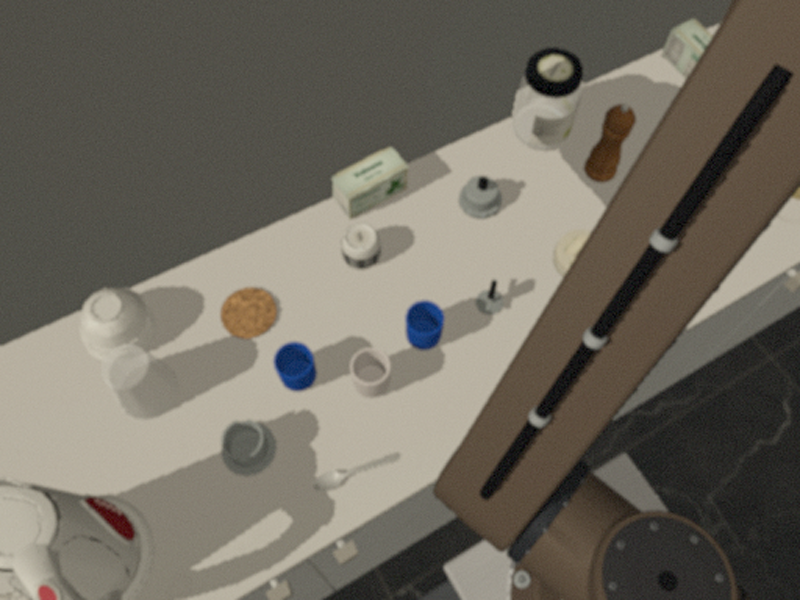

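The top view shows, in 800x600 pixels, the coaster at (297,273), its back edge hidden by the overhead cabinet. The filter pot is at (246,362), the press at (463,350), the cover at (507,268), the checked cup at (397,260) and the balm pot at (548,356). There are three cup candidates: pale (348,361), blue (302,327) and blue (403,347). The pale one fits "plain pale" and the blue ones are look-alikes, and I'll confirm this with a wrist close-up. A tall translucent glass at (195,278) is another object to avoid.

```bash
cat > h.py <<'E'
from plant import robot,camera,camera_model,order
import cv2,numpy as np
np.set_printoptions(precision=4,suppress=True)
def down(yaw):
    "tool z down; yaw = world angle of the tool x axis"
    c,s=np.cos(yaw),np.sin(yaw)
    return np.array([[c,s,0],[s,-c,0],[0,0,-1.]])
def grab(n):
    m=camera_model(n)
    if n=="wrist":
        s=robot.state();T=np.array(m["hand_eye"]);R=np.array(s["ee_rot"])
        m["origin"]=np.array(s["ee_pos"])+R@T[:3,3];m["orientation"]=R@T[:3,:3]
    return camera(n),m
def F(m):return 192/np.tan(np.radians(m["fovy"])/2)
def pt(m,u,v,z):
    d=np.array(m["orientation"])@np.array([(u-m["cx"])/F(m),-(v-m["cy"])/F(m),-1])
    o=np.array(m["origin"]);return o+d*(z-o[2])/d[2]
def px(m,p):
    c=np.array(m["orientation"]).T@(np.array(p)-m["origin"]);return np.array([m["cx"]-F(m)*c[0]/c[2],m["cy"]+F(m)*c[1]/c[2]])
def save(name,img,crop=None):
    if crop:img=img[crop[1]:crop[3],crop[0]:crop[2]]
    k=min(800/img.shape[1],600/img.shape[0]);cv2.imwrite(f"pics/{name}.png",cv2.resize(img[:,:,::-1],None,fx=k,fy=k,interpolation=cv2.INTER_CUBIC))
E
python3 - <<'E'
from h import *
T=camera_model("top");S=camera_model("side");k=.64
P={"coaster":((297,273),(249,313),.006),"cup":((348,361),(371,366),.07),"pot":((246,358),(243,440),.059),"press":((465,350),(492,288),.055),"cover":((511,264),(483,184),.063),"checked":((398,258),(360,236),.053),"balm":((548,355),None,.032),"blueL":((302,327),(296,360),.07),"blueR":((403,345),(425,320),.07),"glass":((190,275),(127,365),.1)}
for n,(a,b,z) in P.items():print(n,pt(T,a[0]*k,a[1]*k,z)[:2],b and pt(S,b[0]*k,b[1]*k,z)[:2])
for z in(.3,.5,.7,.9):print("cabinet edge",z,pt(T,100,168,z)[:2],pt(T,400,152,z)[:2], "side cam sees x",px(S,pt(T,190,168,z)))
E
```

```text
coaster [0.6224 0.2288] [0.6354 0.2263]
cup [0.4324 0.1142] [0.4323 0.1111]
pot [0.4392 0.3175] [0.4305 0.3219]
press [ 0.4554 -0.1187] [ 0.4554 -0.12  ]
cover [ 0.6299 -0.2144] [ 0.6238 -0.213 ]
checked [0.6444 0.0156] [0.6452 0.012 ]
balm [ 0.4471 -0.2903] None
blueL [0.4998 0.2063] [0.4968 0.2022]
blueR [0.464  0.0057] [0.4557 0.0036]
glass [0.5989 0.4239] [0.6002 0.417 ]
cabinet edge 0.3 [0.5795 0.4173] [ 0.6236 -0.3658] side cam sees x [163.5407 148.2567]
cabinet edge 0.5 [0.5352 0.3432] [ 0.5711 -0.2942] side cam sees x [171.3139  92.861 ]
cabinet edge 0.7 [0.4908 0.2692] [ 0.5185 -0.2227] side cam sees x [184.5124  -1.1989]
cabinet edge 0.9 [0.4465 0.1951] [ 0.466  -0.1512] side cam sees x [ 211.8611 -196.1006]
```

```bash
python3 - <<'E'
from h import *
s=robot.state();print(s["ee_rot"])
for p in((.432,.113,.25),(.435,.319,.25),(.455,-.119,.25),(.63,.228,.25),(.63,.228,.13),(.432,.113,.04)):
    for y in np.arange(-180,180,45):
        q=robot.solve_ik(p,down(np.radians(y)));print(p,y,q)
q=None
def look(n,p,y):
    robot.move_pose(p,down(np.radians(y)));im,m=grab("wrist");save(n,im);np.savez(f"pics/{n}.npz",im=im,o=m["origin"],R=m["orientation"])
try:
    look("w_cup",(.44,.113,.26),0)
    look("w_pot",(.445,.319,.26),0)
except robot.MotionError as e:print(e)
print(robot.state()["t"])
E
```

```text
[[ 0.9086  0.4176 -0.0003]
 [ 0.4176 -0.9086  0.0009]
 [ 0.0001 -0.001  -1.    ]]
(0.432, 0.113, 0.25) -180 [ 0.1077  0.2315  1.9682 -0.      0.9418 -1.4631]
(0.432, 0.113, 0.25) -135 [ 0.1077  0.2315  1.9682 -0.      0.9418 -2.2485]
(0.432, 0.113, 0.25) -90 None
(0.432, 0.113, 0.25) -45 [ 0.1077  0.2315  1.9682 -0.      0.9418  2.4639]
(0.432, 0.113, 0.25) 0 [ 0.1077  0.2315  1.9682 -0.      0.9418  1.6785]
(0.432, 0.113, 0.25) 45 [ 0.1077  0.2315  1.9682 -0.      0.9418  0.8931]
(0.432, 0.113, 0.25) 90 [ 0.1077  0.2315  1.9682 -0.      0.9418  0.1077]
(0.432, 0.113, 0.25) 135 [ 0.1077  0.2315  1.9682 -0.      0.9418 -0.6777]
(0.435, 0.319, 0.25) -180 [ 0.5103  0.3645  1.7629 -0.      1.0142 -1.0605]
(0.435, 0.319, 0.25) -135 [ 0.5103  0.3645  1.7629 -0.      1.0142 -1.8459]
(0.435, 0.319, 0.25) -90 [ 0.5103  0.3645  1.7629 -0.      1.0142 -2.6313]
(0.435, 0.319, 0.25) -45 None
(0.435, 0.319, 0.25) 0 [ 0.5103  0.3645  1.7629 -0.      1.0142  2.0811]
(0.435, 0.319, 0.25) 45 [ 0.5103  0.3645  1.7629 -0.      1.0142  1.2957]
(0.435, 0.319, 0.25) 90 [ 0.5103  0.3645  1.7629 -0.      1.0
[... 1553 characters left out ...]
 0.228, 0.13) 90 [ 0.2487  0.6744  1.5491 -0.      0.9181  0.2487]
(0.63, 0.228, 0.13) 135 [ 0.2487  0.6744  1.5491 -0.      0.9181 -0.5367]
(0.432, 0.113, 0.04) -180 [ 0.1077  0.6033  2.1676 -0.      0.3707 -1.4631]
(0.432, 0.113, 0.04) -135 [ 0.1077  0.6033  2.1676 -0.      0.3707 -2.2485]
(0.432, 0.113, 0.04) -90 None
(0.432, 0.113, 0.04) -45 [ 0.1077  0.6033  2.1676 -0.      0.3707  2.4639]
(0.432, 0.113, 0.04) 0 [ 0.1077  0.6033  2.1676 -0.      0.3707  1.6785]
(0.432, 0.113, 0.04) 45 [ 0.1077  0.6033  2.1676 -0.      0.3707  0.8931]
(0.432, 0.113, 0.04) 90 [ 0.1077  0.6033  2.1676 -0.      0.3707  0.1077]
(0.432, 0.113, 0.04) 135 [ 0.1077  0.6033  2.1676 -0.      0.3707 -0.6777]
3.5333
```

View pics/w_cup.png

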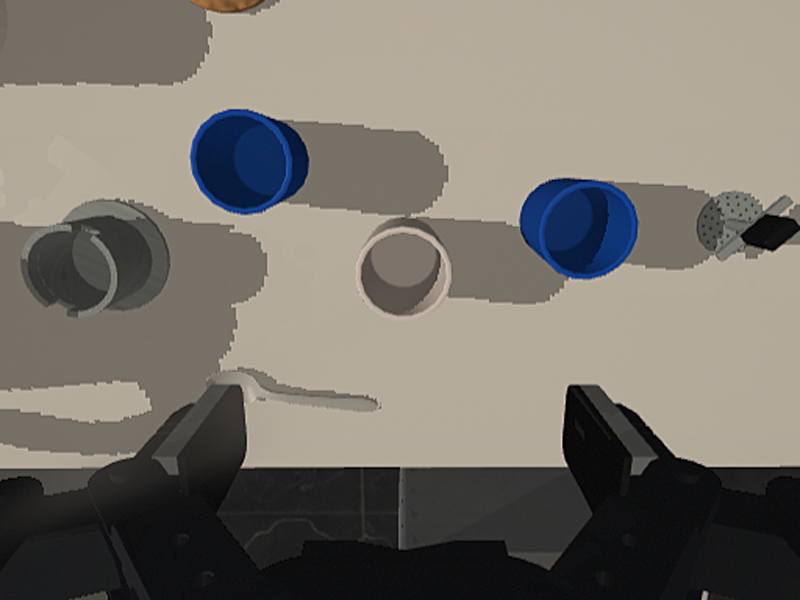

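View pics/w_pot.png

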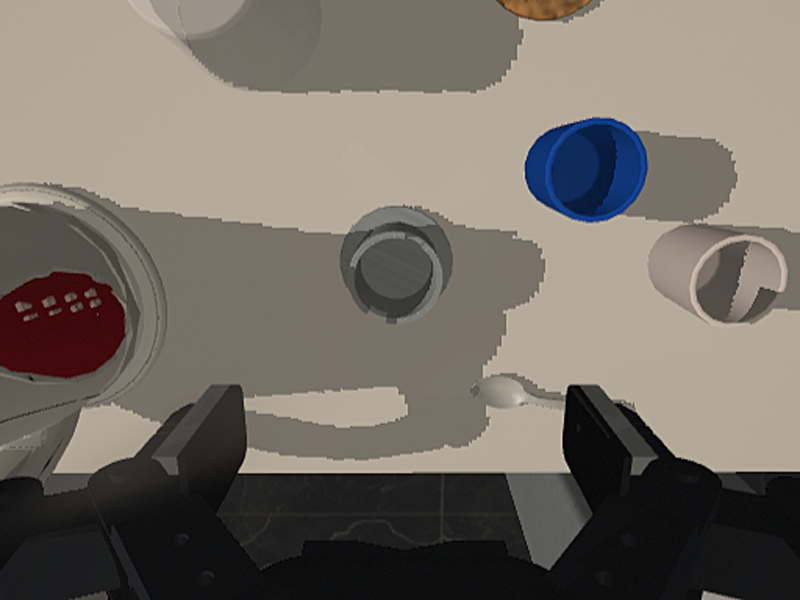

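Wrist pictures: the cup candidates are blue (250,160), blue (580,228) and pale (404,268). The pale, plain, handleless one is the coffee cup. The pot rim is at about (396,278) in the second picture, with slots near the top (398,237) and bottom (392,320). I'll enlarge both before reaching for either.

```bash
python3 - <<'E'
from h import *
a=np.load("pics/w_cup.npz");b=np.load("pics/w_pot.npz")
A=a["im"][130:215,215:300];B=b["im"][125:210,210:295]
save("crop1",np.hstack([A,B]))
for n,u,v,z in(("w_cup",404,268.5,.07),("w_cup",404,268.5,.07)):
    m=camera_model("wrist");m["origin"]=a["o"];m["orientation"]=a["R"];print(pt(m,u*.64,v*.64,z))
E
```

```text
[0.4395 0.1126 0.07  ]
[0.4395 0.1126 0.07  ]
```

View pics/crop1.png

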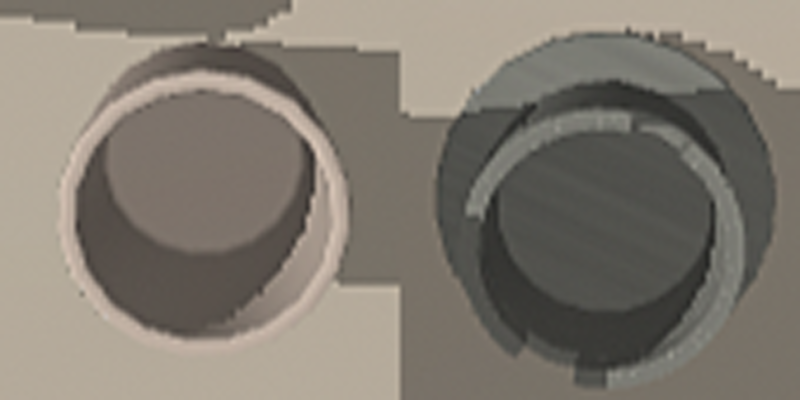

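The pale open cup's rim centre is at crop (203,211), and it is confirmed. The pot's slots are at crop (548,362) and (660,138), with the rim centre at about (604,249). Next I measure the coaster from above, then pick and place the cup.

```bash
python3 - <<'E'
from h import *
m=camera_model("wrist");a=np.load("pics/w_cup.npz");m["origin"]=a["o"];m["orientation"]=a["R"]
cup=pt(m,215+203/4.706,130+211.5/4.706,.07);print("cup",cup)
b=np.load("pics/w_pot.npz");m["origin"]=b["o"];m["orientation"]=b["R"]
f=lambda x,y:pt(m,210+(x-400)/4.706,125+y/4.706,.059)
c=f(604,249);d=f(660,138)-f(548,362);pa=np.degrees(np.arctan2(d[1],d[0]));print("pot",c,pa,np.linalg.norm(d))
robot.move_pose((.62,.228,.3),down(0));im,m=grab("wrist");save("w_coast",im)
h=cv2.cvtColor(im,cv2.COLOR_RGB2HSV);k=cv2.inRange(h,(5,110,60),(25,255,255))
k=cv2.morphologyEx(k,cv2.MORPH_OPEN,np.ones((5,5)))
C=max(cv2.findContours(k,0,1)[0],key=cv2.contourArea);e=cv2.fitEllipse(cv2.convexHull(C));print(e)
co=pt(m,*e[0],.006);print("coaster",co,[np.linalg.norm(pt(m,*p,.006)-co) for p in (C[C[:,:,0].argmin(),0],C[C[:,:,0].argmax(),0],C[C[:,:,1].argmin(),0],C[C[:,:,1].argmax(),0])])
np.savez("pose.npz",cup=cup[:2],pot=c[:2],pa=pa,co=co[:2])
R=down(np.pi/2)
robot.move_pose((*cup[:2],.16),R);robot.line_to((*cup[:2],.045));robot.set_gripper(0,30)
s=robot.state();print(s["opening"],s["grasp_force"],s["force"],s["t"])
robot.line_to((*cup[:2],.2))
s=robot.state();print(s["opening"],s["grasp_force"],s["force"],s["t"])
im,_=grab("wrist");save("held",im)
E
```

```text
cup [0.4365 0.113  0.07  ]
pot [0.4357 0.3232 0.059 ] -26.189628188505473 0.053798490225167424
((258.5545654296875, 134.06802368164062), (74.15446472167969, 74.3506088256836), 20.09044075012207)
coaster [0.6429 0.228  0.006 ] [np.float64(0.04527826140698436), np.float64(0.04560449143856083), np.float64(0.04372088906523837), np.float64(0.04581749301877235)]
0.6958639906299017 30.242618372139987 [-1.6423  0.0252  9.5193] 7.2
0.695407709593072 32.93922157608904 [ 0.2798  0.5133 -2.8296] 8.3833
```

View pics/held.png

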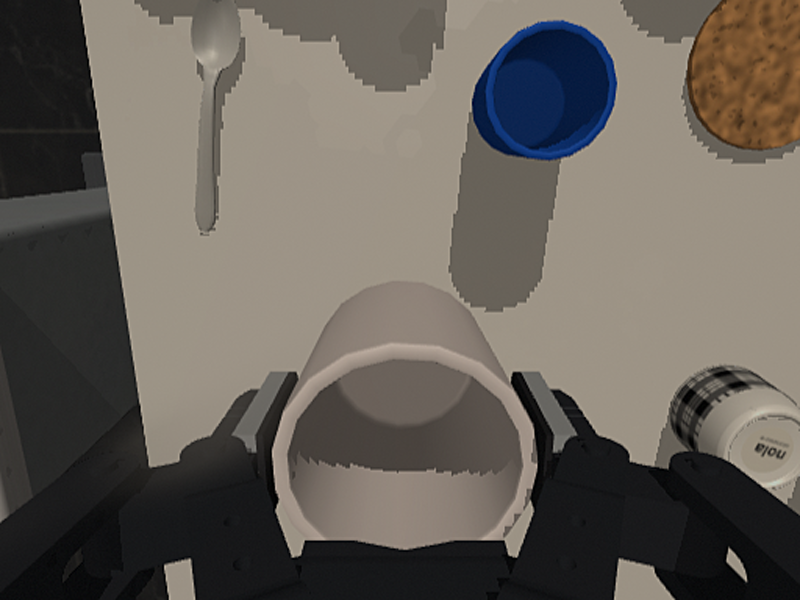

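The cup is held upright between the pads, with its front rim edge at (405,343). From that I work out where the cup sits in the hand and place it.

```bash
python3 - <<'E'
from h import *
P=np.load("pose.npz");im,m=grab("wrist");s=robot.state()
f=pt(m,405*.64,343*.64,.225);off=f[:2]-[0,.03]-np.array(s["ee_pos"])[:2];print("cup offset in hand",off)
if abs(off).max()>.012: raise SystemExit
t=P["co"]-[0,off[1]]
robot.move_pose((*t,.16),down(np.pi/2));robot.line_to((*t,.056),rate=.1)
z=.056
while z>.0465:
    z-=.001;robot.line_to((*t,z),rate=.03);F=robot.state()["force"][2]
    if F>1.5:break
print(z,F)
robot.set_gripper(1);robot.line_to((*t,.2));print(robot.state()["t"])
robot.move_pose((t[0]-.03,t[1]-.0,.26),down(0));im,m=grab("wrist");save("placed",im)
np.savez("pics/placed.npz",o=m["origin"],R=m["orientation"])
E
```

```text
cup offset in hand [-0.      0.0002]
0.051 7.098842942877027
13.4
```

View pics/placed.png

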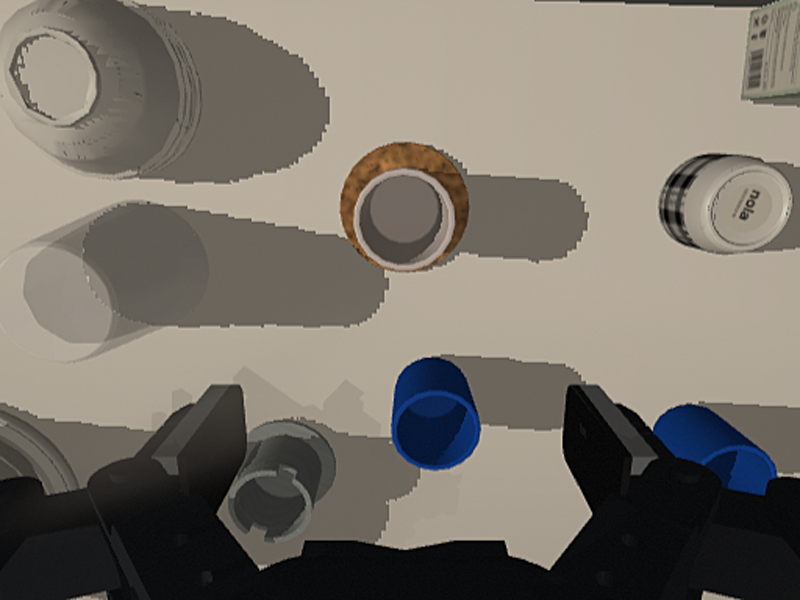

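The cup is upright on the coaster, with its rim at (405,220) roughly concentric with the cork. Next is the pot.

```bash
python3 - <<'E'
from h import *
P=dict(np.load("pose.npz"));b=np.load("pics/placed.npz")
m=camera_model("wrist");m["origin"]=b["o"];m["orientation"]=b["R"]
P["cupon"]=pt(m,405*.64,220*.64,.076)[:2];print(P["cupon"],P["co"]);np.savez("pose.npz",**P)
y=np.radians(P["pa"]+180);p=P["pot"]
robot.move_pose((*p,.15),down(y));robot.line_to((*p,.030),rate=.1);robot.set_gripper(0,30)
s=robot.state();print(s["opening"],s["force"])
robot.line_to((*p,.2));s=robot.state();print(s["opening"],s["grasp_force"],s["force"],s["t"])
im,m=grab("wrist");save("heldpot",im);np.savez("pics/heldpot.npz",o=m["origin"],R=m["orientation"])
E
```

```text
[0.6422 0.2272] [0.6429 0.228 ]
0.7076708065522354 [-1.9542 -0.6542  6.9545]
0.7008328054760106 32.74535415228456 [ 0.2836 -0.177  -1.7809] 19.925
```

View pics/heldpot.png

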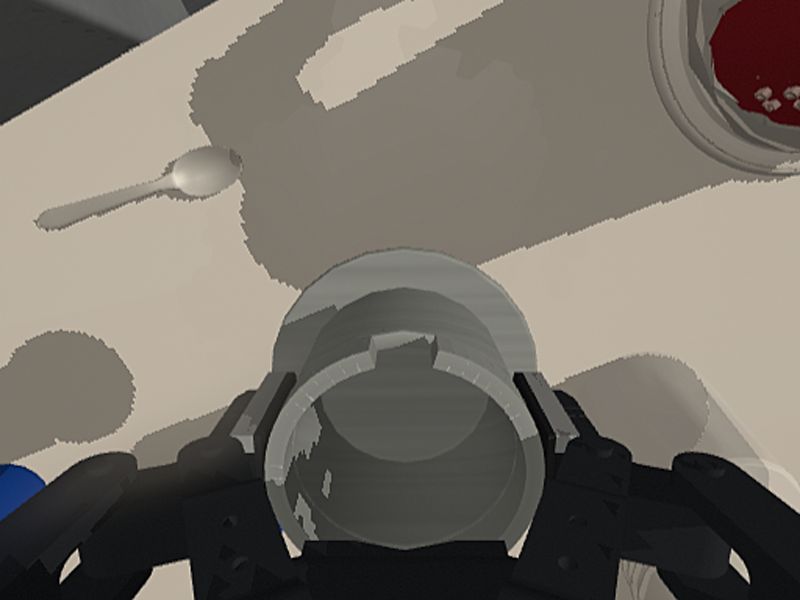

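The pot is held straight. Its front slot is centred at (404,350) on the hand axis and the flange front is at (404,248). I compute the in-hand offset from those and set it on the cup.

```bash
python3 - <<'E'
from h import *
P=dict(np.load("pose.npz"));b=np.load("pics/heldpot.npz")
m=camera_model("wrist");m["origin"]=b["o"];m["orientation"]=b["R"]
s=robot.state();R=np.array(s["ee_rot"])
o=R.T@(pt(m,404*.64,248*.64,.179)-[*s["ee_pos"][:2],.179]);o[0]-=.041;print("offset tool x,y",o[:2])
dx=o[0] if abs(o[0])<.008 else 0
y=np.radians(135);x=np.array([np.cos(y),np.sin(y)]);t=P["cupon"]*.5+P["co"]*.5-x*dx
robot.move_pose((*t,.2),down(y));robot.line_to((*t,.112),rate=.1)
z=.108
while z>.0965:
    z-=.001;robot.line_to((*t,z),rate=.03);F=robot.state()["force"]
    if F[2]>1.5:break
print(z,F);robot.set_gripper(1);s=robot.state();print(s["force"])
robot.line_to((*t,.22));P["pott"]=t+x*dx;np.savez("pose.npz",**P)
u=P["pott"]
robot.move_pose((u[0]-.04,u[1],.28),down(0));im,m=grab("wrist");save("potplaced",im,(150,60,370,225));np.savez("pics/potplaced.npz",o=m["origin"],R=m["orientation"])
p=(.455,-.119)
robot.move_pose((*p,.26),down(0));im,m=grab("wrist");save("press",im);np.savez("pics/press.npz",im=im,o=m["origin"],R=m["orientation"]);print(robot.state()["t"])
E
```

```text
offset tool x,y [ 0.0009 -0.0002]
0.10099999999999999 [-2.781  -1.3104  6.3151]
[-0.4187  0.2647  0.4672]
28.6
```

View pics/potplaced.png

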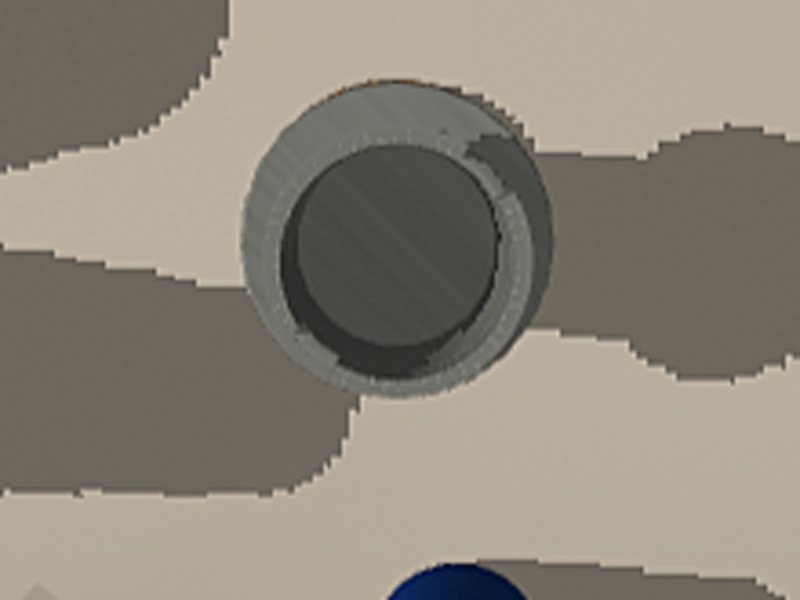

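View pics/press.png

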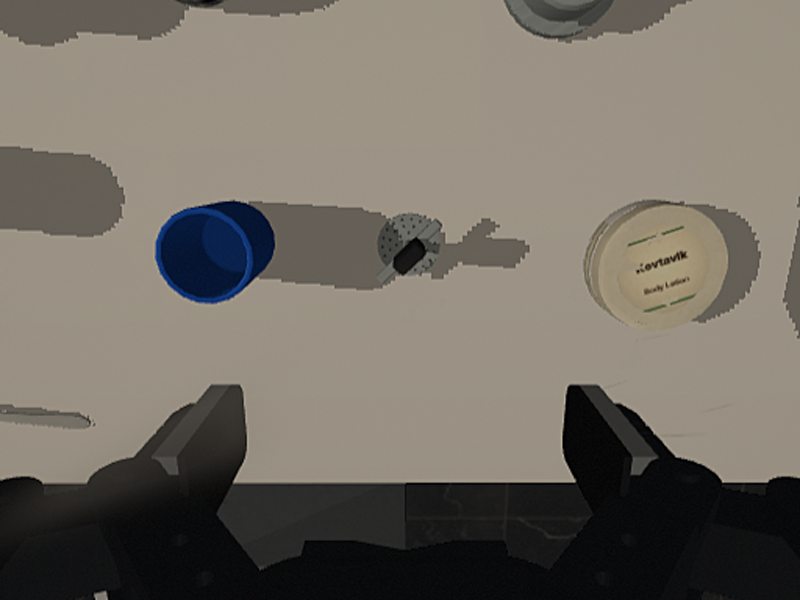

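The pot is seated: contact came at the expected height, and its slots in the crop are at (485,172) and (317,347), about 45° as planned. The press is at (410,250) with its bar running (380,283) to (440,222). I'll enlarge the press.

```bash
python3 - <<'E'
from h import *
b=np.load("pics/press.npz");im=b["im"];save("presscrop",im,(232,128,292,188))
m=camera_model("wrist");c=np.load("pics/potplaced.npz");m["origin"]=c["o"];m["orientation"]=c["R"]
k=220/800;g=lambda x,y,z=.13:pt(m,150+x*k,60+y*k,z)
d=g(485,172)-g(317,347);print("slots",(g(485,172)+g(317,347))/2,np.degrees(np.arctan2(d[1],d[0])),np.linalg.norm(d)); print("flange c",g(397,238,.08),np.load("pose.npz")["pott"])
E
```

```text
slots [0.6433 0.2266 0.13  ] -44.09442692110026 0.05335267009900878
flange c [0.6444 0.2271 0.08  ] [0.6426 0.2276]
```

View pics/presscrop.png

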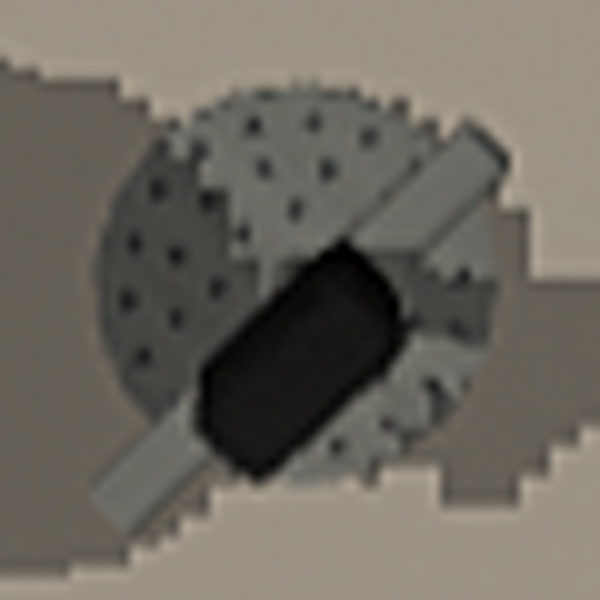

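```bash
python3 - <<'E'
from h import *
P=dict(np.load("pose.npz"));b=np.load("pics/press.npz")
m=camera_model("wrist");m["origin"]=b["o"];m["orientation"]=b["R"]
g=lambda x,y,z:pt(m,232+x/10,128+y/10,z)
A=g(483,142,.032);B=g(110,511,.032);d=A-B;a=np.degrees(np.arctan2(d[1],d[0]));c=(A+B)/2
print(c,a,np.linalg.norm(d),"plate",g(296,286,.002),"grip",g(301,358,.06))
c=(c+g(296,286,.002))[:2]/2
y=np.radians(a+180)
robot.set_gripper(.6)
robot.move_pose((*c,.15),down(y));robot.line_to((*c,.051),rate=.1);robot.set_gripper(0,25)
s=robot.state();print(s["opening"],s["force"])
robot.line_to((*c,.22));s=robot.state();print(s["opening"],s["grasp_force"],s["force"],s["t"])
im,m=grab("wrist");save("heldpress",im);np.savez("pics/heldpress.npz",o=m["origin"],R=m["orientation"])
E
```

```text
[ 0.4585 -0.1215  0.032 ] -44.88701991632902 0.05562818543188463 plate [ 0.458 -0.122  0.002] grip [ 0.4607 -0.122   0.06  ]
0.10912822859473821 [-0.3101  0.755   5.5032]
0.1074140923694562 27.14635044336319 [-0.5211 -0.099  -0.7225] 33.9167
```

View pics/heldpress.png

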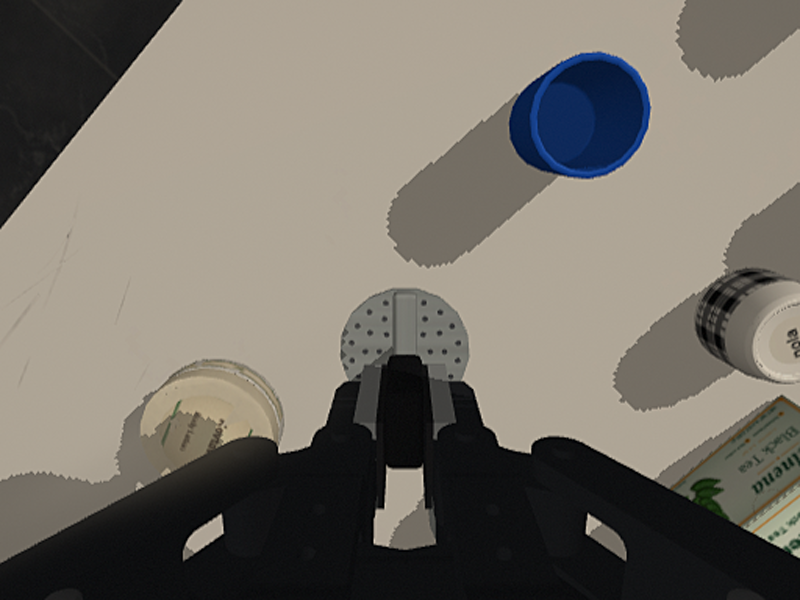

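The press is held straight: the bar and grip lie on the hand axis at column 404, and the plate front is at (404,288). Now I insert it with a force guard.

```bash
python3 - <<'E'
from h import *
P=dict(np.load("pose.npz"));b=np.load("pics/heldpress.npz")
m=camera_model("wrist");m["origin"]=b["o"];m["orientation"]=b["R"]
s=robot.state();R=np.array(s["ee_rot"])
o=R.T@(pt(m,404.5*.64,288*.64,.172)-[*s["ee_pos"][:2],.172]);o[0]-=.023;print("offset tool",o[:2])
y=np.radians(135.5);x=np.array([np.cos(y),np.sin(y)])
dx=o[0] if abs(o[0])<.008 else 0
t=np.array([.643,.2271])-x*dx
robot.move_pose((*t,.24),down(y));robot.line_to((*t,.172),rate=.1)
f0=np.array(robot.state()["force"]);z=.172
while z>.142:
    z-=.001;robot.line_to((*t,z),rate=.03);F=np.array(robot.state()["force"])-f0
    if F[2]>2.5:break
print("stop z",z,"expect .145",F,robot.state()["t"])
im,_=grab("wrist");save("insert",im)
E
```

```text
offset tool [ 0.0004 -0.    ]
stop z 0.14499999999999996 expect .145 [-0.4057  1.1572  3.4344] 43.0167
```

It reached home height exactly, so the bar is in the slots. I release and then look at the press and the cover.

```bash
python3 - <<'E'
from h import *
robot.set_gripper(.35);p=robot.state()["ee_pos"];robot.line_to((p[0],p[1],.26),rate=.12)
robot.move_pose((p[0]-.04,p[1],.28),down(0));i1,m=grab("wrist");print("expect top of grip px",px(m,(.643,.2271,.154)))
c=(.6,-.213);robot.move_pose((*c,.28),down(0));i2,m=grab("wrist");np.savez("pics/cover.npz",o=m["origin"],R=m["orientation"])
save("both",np.hstack([i1[60:225,150:370],i2[60:225,150:370]]));print(robot.state()["t"])
E
```

```text
expect top of grip px [258.1624 136.384 ]
48.2667
```

View pics/both.png

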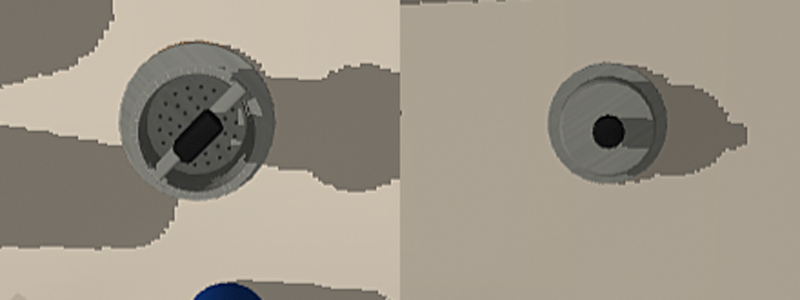

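The press lies in both slots, with its grip at the expected spot. The cover's knob is at (608,131) and its brim centre at (607,123). I grasp it by the knob.

```bash
python3 - <<'E'
from h import *
b=np.load("pics/cover.npz");m=camera_model("wrist");m["origin"]=b["o"];m["orientation"]=b["R"]
k=1.818;kn=pt(m,150+208/k,60+131.5/k,.063);br=pt(m,150+207/k,60+123/k,.006);print(kn,br)
c=(kn+br)[:2]/2;y=np.pi/2
robot.set_gripper(.6);robot.move_pose((*c,.16),down(y));robot.line_to((*c,.0565),rate=.1);robot.set_gripper(0,30)
s=robot.state();print(s["opening"],s["force"])
robot.line_to((*c,.25));s=robot.state();print(s["opening"],s["grasp_force"],s["force"],s["t"])
im,m=grab("wrist");save("heldcover",im);np.savez("pics/heldcover.npz",o=m["origin"],R=m["orientation"])
E
```

```text
[ 0.6341 -0.2177  0.063 ] [ 0.6339 -0.218   0.006 ]
0.19240314640269562 [-3.0008 -0.0372  4.631 ]
0.19099658660353735 29.287931064900476 [-0.5669  0.5083 -1.8516] 53.025
```

View pics/heldcover.png

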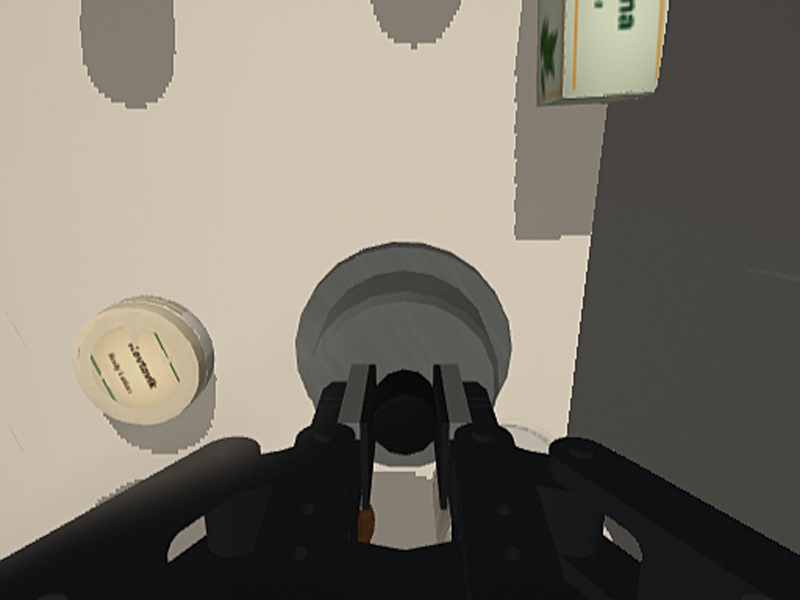

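The cover hangs level on the hand axis, with its brim front at (404,242).

```bash
python3 - <<'E'
from h import *
b=np.load("pics/heldcover.npz");m=camera_model("wrist");m["origin"]=b["o"];m["orientation"]=b["R"]
s=robot.state();R=np.array(s["ee_rot"])
o=R.T@(pt(m,404*.64,242*.64,.2)-[*s["ee_pos"][:2],.2]);o[0]-=.038;print("offset tool",o[:2])
y=np.pi/2;dx=o[0] if abs(o[0])<.008 else 0
t=np.array([.643,.2271])-np.array([0,dx])
robot.move_pose((*t,.25),down(y));robot.line_to((*t,.195),rate=.1)
f0=np.array(robot.state()["force"]);z=.195
while z>.174:
    z-=.001;robot.line_to((*t,z),rate=.03);F=np.array(robot.state()["force"])-f0
    if F[2]>2.5:break
print("stop z",z,"expect .1785",F,robot.state()["t"])
E
```

```text
offset tool [ 0.0007 -0.0002]
stop z 0.178 expect .1785 [-0.81    0.6424  6.1779] 59.6583
```

Contact came at the seated height. I release, back off and check.

```bash
python3 - <<'E'
from h import *
robot.set_gripper(.5);p=robot.state()["ee_pos"];robot.line_to((p[0],p[1],.27),rate=.12)
robot.move_pose((.5,.0,.28),down(np.pi/2));robot.dwell(.5)
i,_=grab("side");t,_=grab("wrist")
save("final",np.hstack([i[140:260,100:260],cv2.resize(t[100:260,0:213] if 0 else t,(160,120))]))
S=camera_model("side");print("expected knob px in side",px(S,(.643,.2271,.185)),robot.state()["t"])
E
```

```text
expected knob px in side [142.7359 163.0307] 62.5917
```

View pics/final.png

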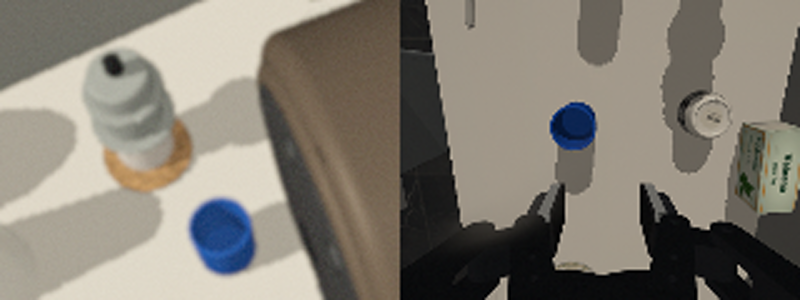

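The stack stands upright on the coaster, with the knob at side-view pixel (145,166) against an expected (143,163). The bystanders are undisturbed, so I hand in.

```bash
python3 -c "
from plant import order;print(order.job_done())"
```

```text
the job is handed in; nothing more can be done
None
```

The coffee maker is assembled on its coaster (cup, pot, press and cover each at seated height and let go) and handed in at about 63 s; the hand-in returned no verdict.

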